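# Set the bean feed gate with its knurled wheel

## Robot

A 7-joint arm with a two-finger parallel gripper is mounted at the origin on a cart in front of the work surface, level with it; the furniture and walls round the work are solid. World frame = base frame: x ahead of the robot, y to its left, z up, the work surface at z = 0. Lengths are in m, angles in rad, forces in N, time in s.
With the tool pointing down it reaches from about 0.4 to 0.875 m from the base axis. Payload 6.5 kg.
Tool frame: the origin (TCP) lies where the fingers leave the gripper's body, on its centre line; the fingertips stand 73 mm ahead of it and the grasp point (between the pads) lies 54 mm ahead of it; y points along the fingers, z is the direction in which the jaws open and shut, and the axes are right-handed (so a half turn about y gives the same grasp; the last joint's range is limited). The gripper opens to 85 mm and grips with 20 to 120 N. Pads are 22 mm wide; open, the fingers measure 114 mm over their backs; the gripper's body (76 mm by 85 mm) begins 54 mm behind the grasp point. The pads swing forward as they close: fully open they stand 13 mm farther back than shut.
Start: joints at [1.176, 0.536, -0.004, 1.538, 0.003, 1.067, -0.071], TCP at [0.21, -0.615, 0.304] pointing down, gripper open.
Joint ranges: [-2.7, 2.7], [-0.37, 2.16], [-1.27, 1.26], [0.24, 2.4], [-1.31, 4.45], [0.19, 1.91], [-2.76, 2.76]. Speed limits (rad/s): [2.39, 2.39, 3.14, 3.14, 3.14, 3.14, 3.14].

## Interface

Orientations are given as a rotation vector (axis times angle).
In Python, from workcell import manip gives the robot as it stands.
- The arm moves only by the shell command python3 -m crank 'ROWS'. ROWS is JSON, one flat list of numbers, 7 for each row, row after row: the turn, a rotation vector about the tool's x, y, z scaled (see below), then the shift along the tool's x, y, z scaled (see below), then the closure, from -1 (fully open) to 1 (shut). A call has 1 to 5 rows; each row is the pose to reach, as a shift and turn from the pose commanded when the call began, along the tool's axes at that moment; what a row does not reach only later rows make up. The controller multiplies each number of a shift by 100 mm and each number of a turn by pi/4 rad. A row lasts 1/8 s, in which the tool goes at most 62.5 mm and 10.7 degrees, less where a joint would pass 70% of its speed; a pose out of reach is approached as far as the arm can. A call with a number of a shift or a turn outside -1 to 1 is refused whole. A call with a gripper value outside its range is refused whole. The fingers move at their own pace and stop on an object; the grip force is fixed at half the most. Time passes only in rows, so rows that repeat a pose let the fingers close. It gives the time, the measured TCP pose, the force and the opening at its end, in the units of the state.
- manip.observe(): the state, without advancing time (a new reading comes with each control period).
- manip.grab_frame(name): name is "scene" or "top" or "wrist"; returns a dict with "frame" (420x560x3 uint8, red, green, blue), "mtx" (3x3 intrinsics, pixels), "R" (3x3) and "t" (3): a world point X has camera coordinates R X + t. Camera axes: x right, y down, z forward; pixel columns grow to the right and rows downward; lengths in m; the calibration is good to about 2 mm. A picture is of the moment at which its call begins. There is no depth.
- manip.job_done(): hands the job in, once; it reports no verdict.
Trained networks look in the newest picture that a camera, given by its name, has taken for a name from the list of things; names that differ only in an ending like _2 or _b are one class to them, and where a whole thing is asked for, a point or a joint stands for the part that bears it (a point fixed in the world has none). Each returns a list of dicts, best first, with "confidence" (0 to 1); they miss things now and then, are a little off and sometimes report something else, mostly with a low value. They report only what shows in the picture. A call takes as long as a camera call.
- manip.trace(query, camera): "mask" (420x560 bool, what is visible of it) and "box" ([centre column, centre row, width, height] in pixels, round what is visible of it).
The state is a dict: "clock": time; "joints": joint angles; "qvel": joint speeds; "effort": joint torques, N m; "ee_pos": TCP position; "eef_rot": TCP orientation; "wrist_force": force on the tool from outside, world axes, zero at the start; "torque": the same for the moment, N m; "gripper_width": finger opening in m.
Only numpy, scipy, OpenCV 4.12 (cv2) and the standard library are available. Lean on these libraries where they do the work, as an engineer would, in place of code of your own. Each camera call takes 0.05 s, during which the arm holds its last target.

## Task

Set the bean feed gate: roll its black knurled wheel under a fingertip, with light strokes across the top, until the sliding lip's red pointer stands at the black line of the yellow gauge rider; then push the red-knobbed lock lever right over to the far side. Move the lip only by the wheel, and touch neither the lip nor the rider. Nothing is pinched, lifted or shifted: the gate and the things around it stay where they stand.

Things in the scene. Friction and masses are not known exactly. Their poses are not given: they have to be found in the camera images.
- feed_gate: loose but heavy (4 kg) green bench unit, base 150 (x) x 310 (y) x 12 mm. Origin on the counter, 22 mm left of the base's middle; x points away from the robot, y left along slot and scale, z up; turned at most 0.3 rad. In its frame: chute and fixed lip at the left (tops z 67 mm), wheel at y -70 mm between two grey cheeks (outer faces 51 mm apart in x, tops z 62 mm), lock lever at y -150 mm
- wheel: black knurled wheel with three white ridges, diameter 72 mm, 26 mm wide, turning about the gate's x axis. Origin at its centre, 50 mm above the counter; its y and z turn with it. Rolling its top to the left (gate's +y) closes the slot: the lip moves left 10 mm per radian (per 36 mm of rim travel); rolling right moves it back. It turns 4.2 rad in all and stays where it is left
- wheel_top (a point): highest point of the wheel's rim, 86 mm above the counter, 24 mm proud of the cheeks (does not turn with the wheel). The wheel takes about 1.2 N at the rim to turn: a downward press of 4 to 10 N rolls it with hardly any slip, and the rim does not yield or spring back
- gate_lip: sliding steel lip of the slot with a red pointer plate. Origin at the nose of the pointer, about 35 mm above the counter; axes as the gate's. It slides along the gate's y, driven by the wheel; at the start it is 12 to 34 mm to the right of the rider's line. Touching it with 1 N or more fails the run
- gauge_rider: yellow block, 22 x 16 x 12 mm, on the scale ledge in front of the pointer, at a different place each time. Origin on its black index line, 3 mm nearer the robot than the path of the pointer's nose; axes as the gate's. The lip is set when the pointer's nose has the same y as this origin in the gate's frame. Touching it with 1 N or more fails the run
- lock (a joint): lock lever's angle in rad: 0 leaning towards the robot (gate's -x; starts at 0 to 0.1), 1.0 right over to the far side, at its stop. It stays where it is put; about 1.2 N at the knob moves it. It turns about the gate's y through a point 34 mm above the counter at x 0, y -150 mm in the gate's frame; 60 mm from there to the knob's centre
- lock_tip (a point): centre of the red ball knob (diameter 26 mm) on the lock lever, 86 to 94 mm above the counter; from start to stop it moves about 58 mm along the gate's x
- bowl: white cupping bowl, 92 mm wide, 62 mm high; leave alone. Origin under its centre
- mug: white mug, 91 mm high; leave alone. Origin under its centre
- gear: brass-coloured gear, 48 mm wide, 16 mm high; leave alone. Origin under its centre
- bearing: ball bearing, 35 mm wide, 11 mm high; leave alone. Origin under its centre
- disc: brown disc, 39 mm wide, 10 mm high; leave alone. Origin under its centre
- tray: sample tray of green beans, 108 x 153 x 28 mm; leave alone. Origin under its centre

How it is judged:
By the outcome, as a careful person would: the job done as asked, in the order asked, and still so for the second after the job is handed in, with the robot touching nothing.
It also fails if it takes over 51 s, if anything falls off the work surface, if the arm or the gripper's body presses on something with over 40 N, if the wrist force passes 120 N, or if a joint passes its speed limit or range.

## Working session

There is one attempt and no reset: what is moved stays moved. The work goes in short steps, Python scripts to look and compute and a shell command to move; the robot and the scene stay as the last step left them, time stands still between calls to the robot, and variables do not carry over. Pictures are saved under pics/ and viewed, and the job is handed in when it is done.

```bash
ls; mkdir -p pics; python3 - <<'E'
from workcell import manip
import cv2
print(manip.observe())
for n in ["scene","top","wrist"]:
    f=manip.grab_frame(n); cv2.imwrite(f"pics/{n}0.png",f["frame"][:,:,::-1]); print(n,f["mtx"].tolist(),f["R"].tolist(),f["t"].tolist())
E
```

```text
pics
{'clock': 0.0, 'joints': array([ 1.17581394,  0.5371953 , -0.0044585 ,  1.53886894,  0.00258494,
        1.06731882, -0.07121373]), 'qvel': array([-1.88581152e-04, -1.14085020e-03,  1.08384306e-05, -7.76801405e-04,
        5.96370792e-04,  7.87669569e-04,  1.85416612e-03]), 'effort': array([ 4.35965921e-04, -5.83412182e+01,  1.04877591e+00, -2.59104592e+01,
        1.23447500e-02,  9.46458225e-03,  3.85061549e-05]), 'ee_pos': array([ 0.20971874, -0.61469684,  0.30299555]), 'eef_rot': array([-0.33948198,  2.04533915, -2.04173508]), 'wrist_force': array([-0.20072222, -0.68212345, -0.80060809]), 'torque': array([ 0.01510812,  0.00023853, -0.00603273]), 'gripper_width': 0.08564036751809412}
scene [[489.5731176328466, 0.0, 275.53878012377515], [0.0, 489.5731176328466, 206.17611587561825], [0.0, 0.0, 1.0]] [[0.7727363237691857, -0.6342937631680047, -0.02345199210846804], [-0.41334933437594235, -0.4748411253151167, -0.7769608957215538], [0.4816854800579418, 0.6100797716001124, -0.6291118903547327]] [-0.3357173629828952, 0.32142409311575915, 1.2875344039554641]
top [[458.04405381482934, 0.0, 277.73713723699933], [0.0, 458.04405381482934, 219.78141243857374], [0.0, 0.0, 1.0]] [[-0.016569254246119894, -0.9998110755624475, -0.010162332231776915], [-0.998843760413962, 0.017010252626442495, -0.04496435908228381], [0.04512872805457065, 0.009405556243315882, -0.9989369016188812]] [0.11452836534800162, 0.50791017530299, 1.4793851038117751]
wrist [[334.5620783706983, 0.0, 277.0548275295208], [0.0, 334.5620783706983, 210.38521311623714], [0.0, 0.0, 1.0]] [[0.323288668362853, -0.9463002261222218, -0.0005647558831663838], [-0.8970888619731362, -0.30666621886283835, 0.31809967609558415], [-0.3011909869699275, -0.10233138447907376, -0.9480571064649426]] [-0.6505119679974202, -0.041132197840090125, 0.37956910968266594]
```

View pics/scene0.png

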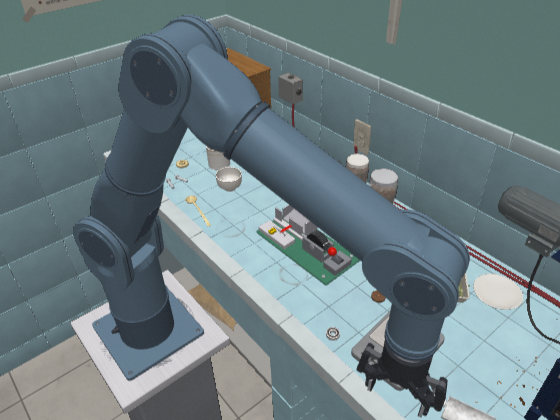

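View pics/top0.png

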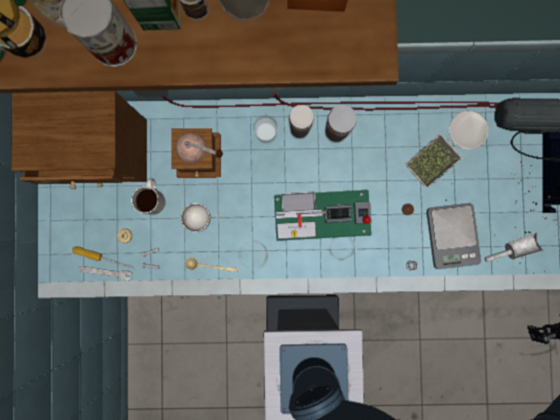

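```bash
python3 - <<'E'
from workcell import manip
for c in ["scene","top"]:
  for q in ["feed_gate","wheel","gate_lip","gauge_rider","lock_tip","lock"]:
    r=manip.trace(q,c)
    print(c,q,[(round(float(x["confidence"]),2),[round(float(v),1) for v in x["box"]]) for x in r[:3]])
E
```

```text
scene feed_gate [(0.64, [307.4, 245.1, 101.9, 83.4])]
scene wheel [(0.58, [319.6, 240.2, 17.8, 22.5])]
scene gate_lip [(0.57, [293.1, 227.6, 27.3, 20.2])]
scene gauge_rider [(0.55, [307.6, 244.4, 104.3, 82.6]), (0.51, [271.6, 231.1, 10.5, 3.0])]
scene lock_tip [(0.45, [333.9, 252.2, 10.9, 10.6])]
scene lock [(0.49, [334.2, 251.9, 4.7, 6.8])]
top feed_gate [(0.57, [322.1, 216.2, 93.5, 50.6])]
top wheel [(0.77, [338.9, 212.9, 25.9, 8.9])]
top gate_lip [(0.53, [310.8, 216.9, 26.9, 11.8])]
top gauge_rider [(0.27, [413.1, 268.2, 13.0, 11.6])]
top lock_tip [(0.52, [339.2, 214.1, 22.0, 8.5])]
top lock [(0.54, [366.9, 217.8, 4.4, 3.3])]
```

```bash
cat > h.py <<'E'
import numpy as np, cv2
from workcell import manip
from scipy.spatial.transform import Rotation as Rn
def ray(f,u,v,z):
    K=f["mtx"];R=np.array(f["R"]);t=np.array(f["t"])
    d=R.T@np.linalg.solve(K,[u,v,1.]);c=-R.T@t
    return c+d*(z-c[2])/d[2]
def proj(f,X):
    X=np.atleast_2d(X);p=(np.array(f["R"])@X.T).T+f["t"];q=(np.array(f["mtx"])@p.T).T
    return q[:,:2]/q[:,2:]
E
python3 - <<'E'
from h import *
f=manip.grab_frame("top")
im=f["frame"][170:260,255:395,::-1]
cv2.imwrite("pics/topz.png",cv2.resize(im,None,fx=5.5,fy=5.5,interpolation=cv2.INTER_CUBIC))
m=manip.trace("feed_gate","top")[0]["mask"].astype(np.uint8)
c=max(cv2.findContours(m,0,2)[0],key=cv2.contourArea)
b=cv2.boxPoints(cv2.minAreaRect(c))
print(b)
for p in b: print(ray(f,*p,0.012).round(4))
o=manip.observe(); R=Rn.from_rotvec(o["eef_rot"]).as_matrix(); print(R.round(3))
E
```

```text
[[273.27896 193.3011 ]
 [368.90878 188.26796]
 [371.3729  235.08565]
 [275.74307 240.11879]]
[0.5965 0.1191 0.012 ]
[ 0.6075 -0.1929  0.012 ]
[ 0.4549 -0.197   0.012 ]
[0.4437 0.1136 0.012 ]
[[-0.946  0.     0.323]
 [-0.323 -0.    -0.946]
 [ 0.    -1.     0.   ]]
```

View pics/topz.png

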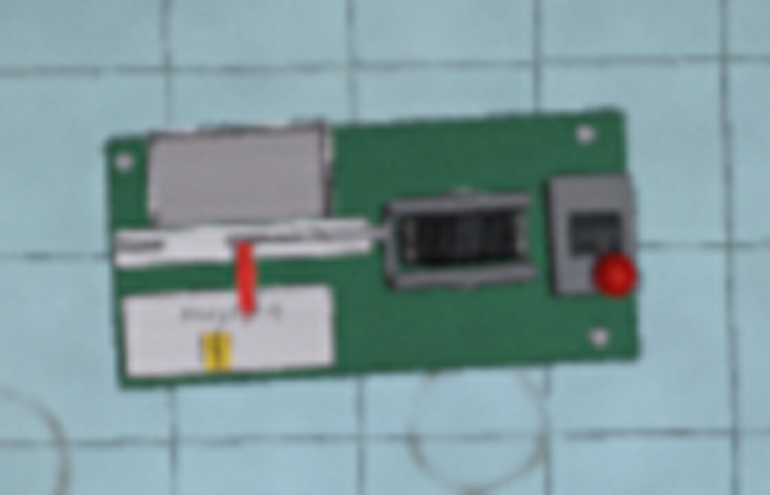

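View pics/wrist0.png

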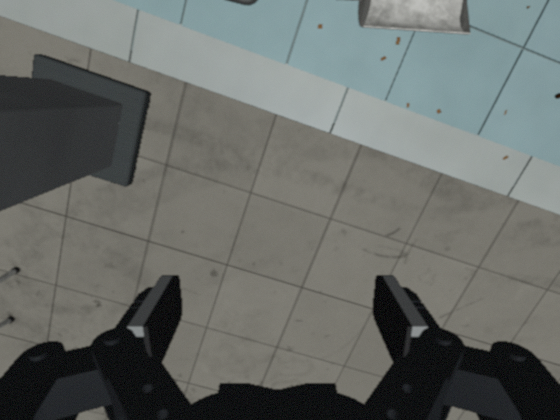

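```bash
python3 -m crank '[0,0,0,-0.45,0,-0.43,1, 0,0,0,-0.95,0,-0.9,1, 0,0,0,-0.95,0,-0.9,1]'; python3 -m crank '[0,0,0,-0.45,0,-0.43,1, 0,0,0,-0.95,0,-0.9,1, 0,0,0,-0.95,0,-0.9,1]';python3 -m crank '[0,0,0,-0.45,0,-0.43,1, 0,0,0,-0.95,0,-0.9,1, 0,0,0,-0.95,0,-0.9,1]'; python3 - <<'E'
from h import *
f=manip.grab_frame("wrist"); o=manip.observe()
R=Rn.from_rotvec(o["eef_rot"]).as_matrix()
print(o["joints"].round(2)); c=-np.array(f["R"]).T@f["t"]
print("cam in tool",R.T@(c-o["ee_pos"]),"view dir tool",R.T@np.array(f["R"])[2])
cv2.imwrite("pics/w1.png",f["frame"][:,:,::-1])
E
```

```text
clock: 1.23
ee_pos: [0.2741, -0.4952, 0.304]
eef_rot: [-0.344, 2.041, -2.036]
wrist_force: [-0.1, -1.0, 0.1]
gripper_width: 0.0321
clock: 1.6
ee_pos: [0.334, -0.3801, 0.3042]
eef_rot: [-0.344, 2.04, -2.038]
wrist_force: [-0.6, -0.8, -0.8]
gripper_width: -0.0001
clock: 1.98
ee_pos: [0.3945, -0.2649, 0.3042]
eef_rot: [-0.343, 2.04, -2.039]
wrist_force: [-1.7, -1.0, -0.6]
gripper_width: 0.0002
[ 0.65  0.25 -0.17  1.98  0.05  0.92 -0.79]
cam in tool [-0.08324099 -0.06961127 -0.00034385] view dir tool [0.31729562 0.9483257  0.00136196]
```

View pics/w1.png

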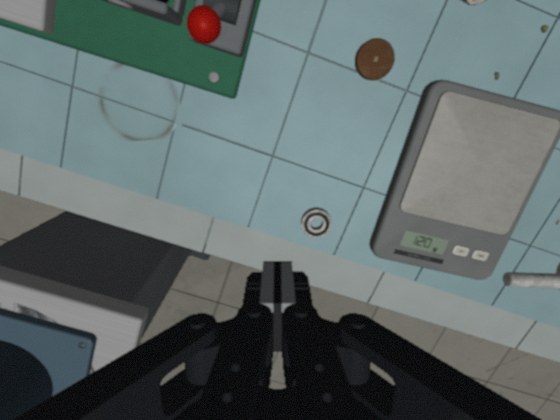

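```bash
python3 -m crank '[0,0,0,-0.18,0,-0.5,1, 0,0,0,-0.35,0,-0.97,1]'; python3 -m crank '[0,0,0,-0.18,0,-0.5,1, 0,0,0,-0.35,0,-0.97,1]';python3 -m crank '[0,0.19,0,-0.18,0.2,-0.5,1, 0,0.373,0,-0.35,0.4,-0.97,1, 0,0.373,0,-0.35,0.4,-0.97,1, 0,0.373,0,-0.35,0.4,-0.97,1]'; cat > look.py <<'E'
import sys
from h import *
n=sys.argv[1]
f=manip.grab_frame("wrist"); o=manip.observe()
cv2.imwrite(f"pics/{n}.png",f["frame"][:,:,::-1])
np.savez(f"pics/{n}.npz",**{k:np.array(f[k]) for k in f})
for q in sys.argv[2:]:
    r=manip.trace(q,"wrist")
    for i,x in enumerate(r[:2]):
        print(q,round(float(x["confidence"]),2),np.round(x["box"],1))
        if i==0: np.save(f"pics/{n}_{q}.npy",x["mask"])
E
python3 look.py w2 feed_gate gate_lip gauge_rider wheel lock
```

```text
clock: 2.28
ee_pos: [0.3939, -0.1658, 0.304]
eef_rot: [-0.334, 2.045, -2.047]
wrist_force: [1.0, 0.0, 1.0]
gripper_width: 0.0
clock: 2.52
ee_pos: [0.3963, -0.0621, 0.3042]
eef_rot: [-0.335, 2.044, -2.046]
wrist_force: [0.2, -0.1, 0.4]
gripper_width: 0.0001
clock: 3.02
ee_pos: [0.3984, 0.0406, 0.2637]
eef_rot: [-0.039, 2.204, -2.204]
wrist_force: [-0.5, -0.1, -0.1]
gripper_width: -0.0004
feed_gate 0.58 [369.6  68.3 378.1 136.2]
gate_lip 0.96 [334.   59.2 119.4  75.4]
gauge_rider 0.86 [264.9 114.7  17.7  32.6]
wheel 0.78 [455.1  35.2 112.1  54.6]
wheel 0.62 [551.2  55.1  17.6  24. ]
lock 0.5 [550.4  54.8  18.4  22.8]
```

View pics/w2.png

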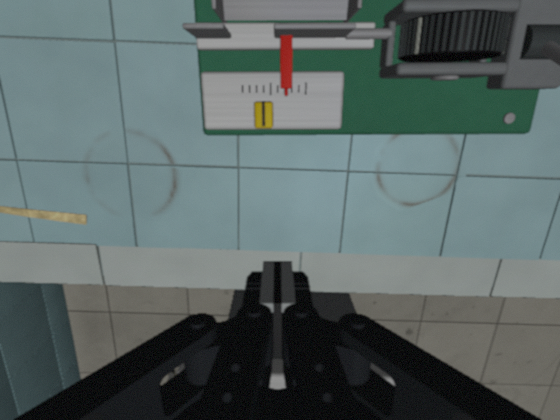

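```bash
python3 - <<'E'
from h import *
f=np.load("pics/w2.npz")
im=f["frame"][:,:,::-1]
cv2.imwrite("pics/w2z.png",cv2.resize(im[60:150,190:350],None,fx=5,fy=5,interpolation=cv2.INTER_CUBIC))
g=cv2.inRange(cv2.cvtColor(im,cv2.COLOR_BGR2HSV),(60,100,40),(85,255,160))
pts=[]
for u in range(215,525,3):
    col=np.where(g[:160,u]>0)[0]
    if len(col): pts.append((u,col.max()+.5))
pts=np.array(pts);
w=np.array([ray(f,*p,0.012) for p in pts]); 
vx,vy,x0,y0=cv2.fitLine(w[:,:2].astype(np.float32),cv2.DIST_HUBER,0,.001,.001).ravel()
print("front edge",vx,vy,x0,y0, "yaw",np.arctan2(-vx*np.sign(vy),vy*np.sign(vy)))
print(ray(f,263.5,114,.04),ray(f,286.5,95,.035))
E
```

```text
front edge 0.03971779 -0.99921095 0.45276234 -0.045784768 yaw 0.03972824
[0.46764616 0.05313769 0.04      ] [0.4835017  0.03430055 0.035     ]
```

View pics/w2z.png

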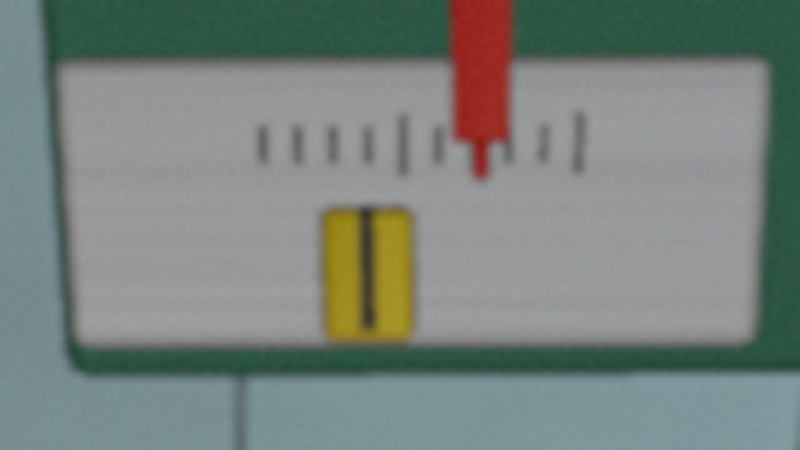

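```bash
cat >> h.py <<'E'
YAW=0.0397; O=np.array([0.5265,-0.0173,0])
EX=np.array([np.cos(YAW),np.sin(YAW),0]);EY=np.array([-np.sin(YAW),np.cos(YAW),0])
def G(x,y,z): return O+x*EX+y*EY+np.array([0,0,z])
E
python3 - <<'E'
from h import *
f=dict(np.load("pics/w2.npz"));im=f["frame"][:,:,::-1].copy()
t=manip.grab_frame("top");it=t["frame"][:,:,::-1].copy()
print("left edge at z.012:",ray(f,207,131,.012), "model corner",G(-.075,.133,.012))
P=[G(-.075,.133,.012),G(.075,.133,.012),G(-.075,-.177,.012),G(.075,-.177,.012)]+[G(a,-.07+.036*np.cos(b),.05+.036*np.sin(b)) for a in(-.013,.013) for b in np.linspace(0,np.pi,9)]+[G(0,-.15,.034),G(-.0255,-.07,.062),G(.0255,-.07,.062)]
for a,b in((f,im),(t,it)):
  for p in proj(a,np.array(P)): 
    if abs(p).max()<2000: cv2.circle(b,(int(round(p[0]*1)),int(round(p[1]))),1,(255,0,255),-1)
cv2.imwrite("pics/ov.png",np.vstack([cv2.resize(im[0:150,180:560],(760,300)),cv2.resize(it[180:245,260:385],(577,300))if 0 else cv2.copyMakeBorder(cv2.resize(it[180:245,260:385],(577,300)),0,0,0,183,0)]))
E
```

```text
left edge at z.012: [0.44919888 0.10674655 0.012     ] model corner [0.44628038 0.11261849 0.012     ]
```

View pics/ov.png

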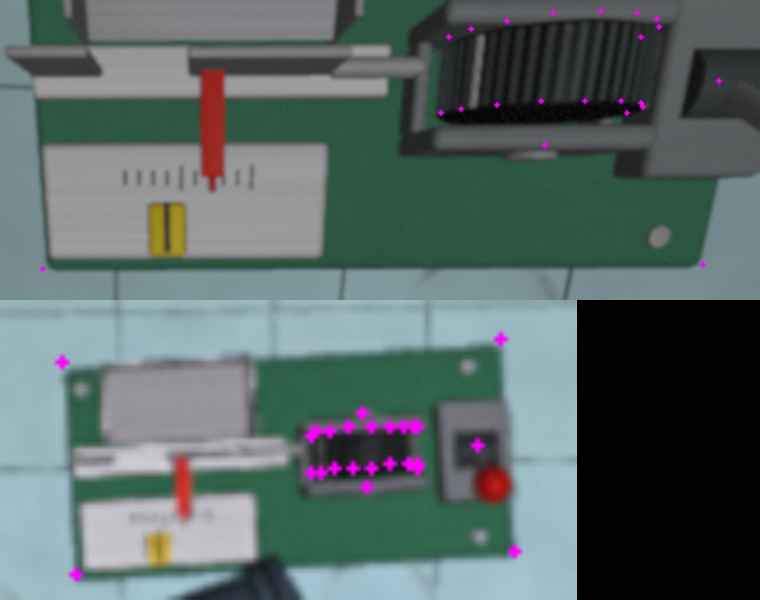

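```bash
sed -i 's/O=np.array.*/O=np.array([0.525,-0.018,0])/' h.py; cat > to.py <<'E'
import sys
from h import *
# args: gate x y z (mm) of fingertip (73mm ahead)
o=manip.observe();R=Rn.from_rotvec(o["eef_rot"]).as_matrix()
g=[float(a)/1000 for a in sys.argv[1:4]]
p=o["ee_pos"]+.073*R[:,1]
print("tip gate now mm",[round(1000*float(v),1) for v in((p-O)@EX,(p-O)@EY,p[2])],"F",o["wrist_force"].round(1))
print("shift units",((R.T@(G(*g)-p))/.1).round(3))
print("gate x,y axes in tool",(R.T@EX).round(3),(R.T@EY).round(3))
D=np.column_stack([-EX,[0,0,-1],-EY]);print("turn units",(Rn.from_matrix(R.T@D).as_rotvec()/(np.pi/4)).round(3))
E
python3 to.py 0 -82 100
```

```text
tip gate now mm [-124.5, 63.9, 191.1] F [ 0.2  0.2 -0.1]
shift units [-1.252  0.912  1.453]
gate x,y axes in tool [-1.     0.    -0.005] [ 0.005 -0.    -1.   ]
turn units [-0.    -0.007 -0.001]
```

```bash
python3 -m crank '[0,0,0,-0.4,0,0.45,1, 0,0,0,-0.8,0,0.9,1]'; python3 -m crank '[0,0,0,-0.45,0,0.55,1, 0,0,0,-0.45,0.3,0.55,1,0,0,0,-0.45,0.6,0.55,1,0,0,0,-0.45,0.6,0.55,1]'; python3 to.py 0 -82 100
```

```text
clock: 3.62
ee_pos: [0.4821, -0.0466, 0.2644]
eef_rot: [-0.04, 2.202, -2.202]
wrist_force: [0.7, 1.8, 0.2]
gripper_width: 0.0001
clock: 4.12
ee_pos: [0.5264, -0.099, 0.2021]
eef_rot: [-0.044, 2.207, -2.205]
wrist_force: [-0.6, 0.8, 0.1]
gripper_width: 0.0001
tip gate now mm [-2.1, -80.9, 129.1] F [-0.6  0.8  0.1]
shift units [-0.023  0.291  0.011]
gate x,y axes in tool [-1.    -0.005 -0.004] [ 0.004  0.001 -1.   ]
turn units [ 0.001 -0.005  0.006]
```

```bash
python3 -m crank '[0,0,0,-0.02,0.2,0.01,1, 0,0,0,-0.02,0.35,0.01,1, 0,0,0,-0.02,0.35,0.01,1]'; python3 look.py w3 wheel lock gate_lip; python3 to.py 0 -82 86
```

```text
clock: 4.5
ee_pos: [0.5295, -0.0995, 0.1686]
eef_rot: [-0.041, 2.204, -2.204]
wrist_force: [-0.6, -0.4, 0.4]
gripper_width: -0.0001
wheel 0.96 [257.5 254.2 122.6  71.3]
lock 0.73 [403.7 293.4  55.4 100.7]
gate_lip 0.85 [109.5 250.3 172.8  78.1]
tip gate now mm [2.3, -81.9, 96.7] F [ 0.4 -0.3  0.3]
shift units [0.023 0.107 0.001]
gate x,y axes in tool [-1.     0.001 -0.004] [ 0.004 -0.    -1.   ]
turn units [-0.    -0.005 -0.002]
```

View pics/w3.png

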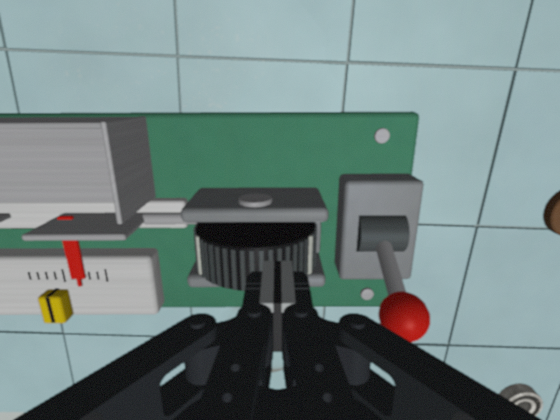

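```bash
python3 - <<'E'
from h import *
f=dict(np.load("pics/w3.npz"))
print(proj(f,[G(-.013,-.07,.086),G(.013,-.07,.086),G(.013,-.106,.05),G(.013,-.034,.05),G(0.013,-.082,.097),G(.075,-.177,.012)]).round(1))
m=np.load("pics/w3_wheel.npy");ys,xs=np.where(m);print(xs.min(),xs.max(),ys.min(),ys.max())
c=xs<250;print([ (u,np.where(m[:,u])[0].min(),np.where(m[:,u])[0].max()) for u in (200,215,230,245)])
E
```

```text
[[252.8 292.9]
 [251.4 247.5]
 [315.7 221.9]
 [195.7 222.3]
 [275.4 257.5]
 [422.  111.3]]
194 318 221 290
[(200, np.int64(222), np.int64(273)), (215, np.int64(221), np.int64(283)), (230, np.int64(222), np.int64(288)), (245, np.int64(223), np.int64(284))]
```

```bash
python3 -m crank '[0,0,0,0.02,0.09,0,1, 0,0,0,0.02,0.09,0,1, 0,0,0,0.02,0.1,0,1]'; python3 -m crank '[0,0,0,0,0.01,0,1,0,0,0,0,0.01,0,1]'
```

```text
clock: 5.08
ee_pos: [0.5279, -0.0997, 0.1588]
eef_rot: [-0.04, 2.203, -2.203]
wrist_force: [0.3, 0.2, -0.1]
gripper_width: 0.0001
clock: 5.32
ee_pos: [0.5281, -0.0997, 0.158]
eef_rot: [-0.039, 2.203, -2.203]
wrist_force: [-0.6, 0.4, 1.1]
gripper_width: -0.0
```

```bash
python3 -m crank '[0,0,0,0,0.01,0,1,0,0,0,0,0.01,0,1]'; python3 -m crank '[0,0,0,0,0.005,-0.03,1,0,0,0,0,0.005,-0.06,1]'
```

```text
clock: 5.58
ee_pos: [0.5282, -0.1002, 0.1576]
eef_rot: [-0.039, 2.202, -2.204]
wrist_force: [-1.6, -1.1, 8.3]
gripper_width: -0.0001
clock: 5.82
ee_pos: [0.5281, -0.0958, 0.158]
eef_rot: [-0.037, 2.201, -2.207]
wrist_force: [-5.7, -4.5, 19.8]
gripper_width: -0.0001
```

```bash
python3 -m crank '[0,0,0,0,-0.008,-0.02,1]'; python3 -m crank '[0,0,0,0,-0.003,-0.03,1,0,0,0,0,-0.003,-0.06,1]'
```

```text
clock: 5.95
ee_pos: [0.5279, -0.0931, 0.1584]
eef_rot: [-0.038, 2.201, -2.206]
wrist_force: [-3.2, -1.5, 9.4]
gripper_width: 0.0001
clock: 6.2
ee_pos: [0.5276, -0.0866, 0.1585]
eef_rot: [-0.038, 2.202, -2.205]
wrist_force: [-3.2, -1.6, 11.4]
gripper_width: -0.0001
```

```bash
python3 -m crank '[0,0,0,0,-0.002,-0.03,1,0,0,0,0,-0.002,-0.06,1]'; python3 -m crank '[0,0,0,0,0.001,-0.03,1,0,0,0,0,0.002,-0.06,1]';python3 look.py w4 gate_lip gauge_rider wheel; python3 to.py 0 -82 86
```

```text
clock: 6.45
ee_pos: [0.5274, -0.0804, 0.1585]
eef_rot: [-0.038, 2.202, -2.205]
wrist_force: [-3.0, -1.5, 9.0]
gripper_width: 0.0001
clock: 6.7
ee_pos: [0.5272, -0.0741, 0.158]
eef_rot: [-0.039, 2.203, -2.204]
wrist_force: [-1.3, -1.0, 4.1]
gripper_width: -0.0
gate_lip 0.88 [133.6 254.5 183.2  80.2]
gauge_rider 0.95 [ 83.2 312.9  32.5  39.8]
wheel 0.69 [300.8 262.1 130.4  74.3]
wheel 0.36 [132.9 256.4 179.6  77.1]
tip gate now mm [-0.0, -55.6, 84.8] F [-2.1  0.7  6.1]
shift units [-0.001 -0.012  0.264]
gate x,y axes in tool [-1.     0.    -0.004] [ 0.004  0.    -1.   ]
turn units [ 0.    -0.005 -0.   ]
```

View pics/w4.png

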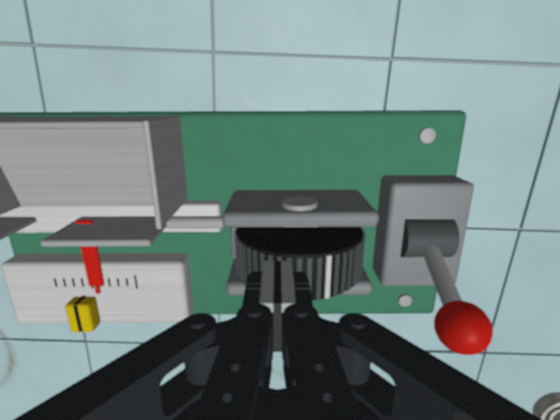

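```bash
python3 -m crank '[0,0,0,0,-0.1,0,1, 0,0,0,0,-0.1,0.29,1, 0,0,0,0,-0.01,0.29,1, 0,0,0,0,-0.01,0.29,1]'; python3 to.py 0 -82 86
```

```text
clock: 7.4
ee_pos: [0.5275, -0.1022, 0.1579]
eef_rot: [-0.041, 2.205, -2.203]
wrist_force: [-0.7, 0.6, 0.0]
gripper_width: 0.0001
tip gate now mm [-0.9, -84.2, 84.9] F [-0.7  0.6  0. ]
shift units [-0.009 -0.011 -0.022]
gate x,y axes in tool [-1.    -0.001 -0.004] [ 0.004  0.001 -1.   ]
turn units [ 0.001 -0.005  0.002]
```

```bash
python3 -m crank '[0,0,0,0,0.011,0,1,0,0,0,0,0.011,0,1]'; python3 -m crank '[0,0,0,0,-0.001,-0.02,1,0,0,0,0,-0.004,-0.04,1]'
```

```text
clock: 7.65
ee_pos: [0.5281, -0.1019, 0.1575]
eef_rot: [-0.041, 2.203, -2.202]
wrist_force: [0.3, 0.9, 0.0]
gripper_width: -0.0001
clock: 7.9
ee_pos: [0.5281, -0.099, 0.158]
eef_rot: [-0.039, 2.202, -2.204]
wrist_force: [-0.6, -1.1, 2.0]
gripper_width: -0.0
```

```bash
python3 -m crank '[0,0,0,0,0.002,-0.02,1,0,0,0,0,0.001,-0.04,1]'; python3 -m crank '[0,0,0,0,-0.001,-0.03,1,0,0,0,0,-0.002,-0.06,1]'
```

```text
clock: 8.15
ee_pos: [0.528, -0.0951, 0.1583]
eef_rot: [-0.039, 2.202, -2.204]
wrist_force: [-2.6, -2.0, 8.5]
gripper_width: 0.0002
clock: 8.4
ee_pos: [0.5277, -0.0888, 0.1585]
eef_rot: [-0.039, 2.203, -2.204]
wrist_force: [-2.4, -1.5, 7.6]
gripper_width: 0.0002
```

```bash
python3 -m crank '[0,0,0,0,0,-0.03,1,0,0,0,0,0,-0.06,1]'; python3 -m crank '[0,0,0,0,0.001,-0.03,1,0,0,0,0,0.002,-0.06,1,0,0,0,0,0.006,-0.09,1]';python3 look.py w5 gate_lip gauge_rider
```

```text
clock: 8.65
ee_pos: [0.5275, -0.0828, 0.1585]
eef_rot: [-0.039, 2.203, -2.204]
wrist_force: [-3.0, -1.9, 8.8]
gripper_width: -0.0002
clock: 9.02
ee_pos: [0.5272, -0.0734, 0.1578]
eef_rot: [-0.039, 2.203, -2.203]
wrist_force: [-1.6, -1.3, 5.6]
gripper_width: -0.0005
gate_lip 0.78 [122.4 253.2 186.8  78.4]
gauge_rider 0.97 [ 84.1 313.6  35.6  40.1]
```

View pics/w5.png

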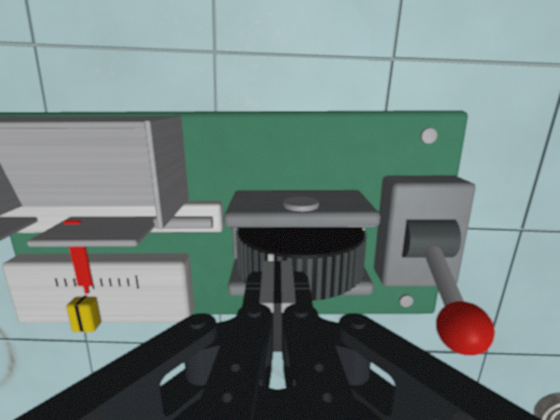

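```bash
python3 -m crank '[0,0,0,0,-0.1,0,1, 0,0,0,0,-0.1,0.24,1, 0,0,0,0,-0.01,0.24,1, 0,0,0,0,-0.005,0.24,1]'; python3 -m crank '[0,0,0,0,0.007,-0.01,1,0,0,0,0,0.007,-0.03,1]'
```

```text
clock: 9.68
ee_pos: [0.5284, -0.0978, 0.158]
eef_rot: [-0.038, 2.203, -2.204]
wrist_force: [-0.4, -3.0, 6.5]
gripper_width: -0.0001
clock: 9.93
ee_pos: [0.5283, -0.0948, 0.1582]
eef_rot: [-0.038, 2.202, -2.204]
wrist_force: [-3.4, -2.9, 15.0]
gripper_width: 0.0
```

```bash
python3 -m crank '[0,0,0,0,-0.005,-0.02,1,0,0,0,0,-0.007,-0.05,1,0,0,0,0,-0.007,-0.08,1]'; python3 -m crank '[0,0,0,0,-0.12,0,1,0,0,0,0,-0.5,0,1,0,0,0,0.2,-0.8,-0.4,1,0,0,0,0.6,-0.9,-0.8,1]'; python3 to.py -124 75 191
```

```text
clock: 10.3
ee_pos: [0.5279, -0.086, 0.1585]
eef_rot: [-0.039, 2.202, -2.203]
wrist_force: [-2.4, -1.8, 9.2]
gripper_width: -0.0002
clock: 10.8
ee_pos: [0.4658, -0.007, 0.2499]
eef_rot: [-0.034, 2.202, -2.2]
wrist_force: [-0.4, 0.1, -0.2]
gripper_width: 0.0003
tip gate now mm [-58.4, 13.4, 176.9] F [-0.4  0.1 -0.2]
shift units [ 0.658 -0.143 -0.613]
gate x,y axes in tool [-1.     0.005 -0.004] [ 0.004  0.001 -1.   ]
turn units [ 0.001 -0.005 -0.006]
```

```bash
python3 -m crank '[0,0,0,0.33,0,-0.3,1, 0,0,0,0.66,0,-0.6,1, 0,0,0,0.66,0.2,-0.6,1, 0,0,0,0.66,0.2,-0.6,1]'; python3 look.py w6 gate_lip gauge_rider; python3 - <<'E'
from h import *
im=cv2.imread("pics/w6.png");cv2.imwrite("pics/w6z.png",cv2.resize(im[40:180,190:350],None,fx=5,fy=4,interpolation=cv2.INTER_CUBIC))
E
```

```text
clock: 11.3
ee_pos: [0.3955, 0.0492, 0.2274]
eef_rot: [-0.044, 2.203, -2.204]
wrist_force: [-0.5, -0.4, 0.3]
gripper_width: 0.0002
gate_lip 0.86 [325.4  48.6 135.9  87.7]
gauge_rider 0.97 [273.8 113.4  24.7  37.3]
```

View pics/w6z.png

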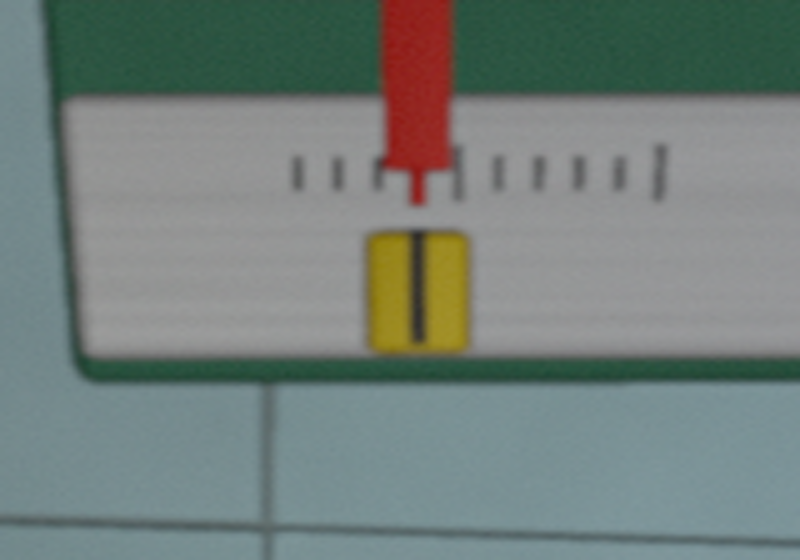

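```bash
cat > meas.py <<'E'
import sys
from h import *
f=dict(np.load(f"pics/{sys.argv[1]}.npz"));r=f["frame"].astype(float)
r0,r1,c0,c1=[int(a) for a in sys.argv[2:6]]
red=np.clip(r[...,0]-np.maximum(r[...,1],r[...,2])-20,0,None)
yel=(r[...,0]-r[...,2])>60
yel&=(r[...,1]-r[...,2])>50
u=np.arange(560)
L=[];N=[]
for v in range(r0,r1):
    w=red[v,c0:c1]
    y=np.where(yel[v,c0:c1])[0]
    if w.sum()>60 and len(y)<6: print(v,"red",round((w@u[c0:c1])/w.sum(),2),"wid",round(w.sum()/w.max(),1)); N.append((w@u[c0:c1]/w.sum(),v,w.sum()/w.max()))
    elif len(y)>=8:
        a,b=y.min()+c0+2,y.max()+c0-1
        d=np.clip(r[v,a:b,0].max()*.8-r[v,a:b,0],0,None); 
        if d.sum()>50: L.append((d@u[a:b]/d.sum(),v))
L=np.array(L);print("line",L.round(2).tolist())
for zr in(.032,.036,.042):
  W=np.array([ray(f,*p,zr) for p in L]);print("rider z",zr,"line gate y",(((W-O)@EY)*1000).round(2).tolist()[::3],"x",(((W-O)@EX)*1000).round(1)[[0,-1]])
for n in N[-4:]:
  P=ray(f,n[0],n[1],.035)-O; print("nose y",round(P@EY*1000,2),"x",round(P@EX*1000,1))
E
python3 meas.py w6 70 130 250 300
```

```text
70 red 273.0 wid 11.3
71 red 273.02 wid 11.2
72 red 272.99 wid 11.7
73 red 273.02 wid 11.6
74 red 273.04 wid 11.3
75 red 273.03 wid 11.2
76 red 273.13 wid 11.7
77 red 273.23 wid 11.7
78 red 273.2 wid 12.1
79 red 273.09 wid 12.1
80 red 272.92 wid 12.6
81 red 272.98 wid 11.2
82 red 273.04 wid 6.3
83 red 273.11 wid 2.7
84 red 273.12 wid 2.2
85 red 273.11 wid 2.1
86 red 273.13 wid 2.2
87 red 273.13 wid 2.2
88 red 273.16 wid 2.2
89 red 273.16 wid 2.3
90 red 273.15 wid 2.2
line [[273.04, 98.0], [273.03, 99.0], [273.03, 100.0], [273.04, 101.0], [273.02, 102.0], [273.01, 103.0], [272.99, 104.0], [273.03, 105.0], [273.05, 106.0], [273.02, 107.0], [273.03, 108.0], [273.01, 109.0], [273.03, 110.0], [273.03, 111.0], [273.03, 112.0], [273.01, 113.0], [273.03, 114.0], [273.03, 115.0], [273.03, 116.0], [273.08, 117.0], [273.12, 118.0], [273.1, 119.0], [273.09, 120.0], [273.1, 121.0], [273.11, 122.0], [273.19, 123.0], [273.21, 124.0], [273.11, 125.0]]
rider z 0.032 line gate y [73.85, 73.87, 73.92, 73.91, 73.92, 73.94, 73.94, 73.9, 73.9, 73.92] x [-44.7 -64.4]
rider z 0.036 line gate y [73.81, 73.83, 73.87, 73.87, 73.87, 73.9, 73.9, 73.86, 73.86, 73.88] x [-44.7 -64.1]
rider z 0.042 line gate y [73.75, 73.77, 73.81, 73.8, 73.81, 73.83, 73.83, 73.8, 73.79, 73.81] x [-44.7 -63.6]
nose y 73.72 x -37.0
nose y 73.7 x -37.7
nose y 73.7 x -38.4
nose y 73.71 x -39.1
```

```bash
python3 - <<'E'
from h import *
for n,c in(("w3",(404,317)),("w5",(466,328))):
    f=dict(np.load(f"pics/{n}.npz"));P=ray(f,*c,.088)-O;print(P@EX*1000,P@EY*1000)
E
python3 to.py -66 -150 160
```

```text
-26.711775309541466 -149.95295471736267
-26.47709418774223 -150.51257427967911
tip gate now mm [-125.1, 71.7, 155.3] F [0.2 0.1 0.8]
shift units [-0.601 -0.047  2.215]
gate x,y axes in tool [-1.     0.001 -0.004] [ 0.004  0.    -1.   ]
turn units [ 0.    -0.005 -0.001]
```

```bash
python3 -m crank '[0,0,0,0,-0.05,0.5,1, 0,0,0,0,-0.05,1,1]'; python3 -m crank '[0,0,0,0,0,0.5,1, 0,0,0,0,0,1,1]';python3 -m crank '[0,0,0,-0.3,0,0.2,1, 0,0,0,-0.55,0,0.2,1, 0,0,0,-0.55,0,0.2,1]'; python3 to.py -66 -150 78
```

```text
clock: 11.7
ee_pos: [0.4011, -0.0524, 0.2338]
eef_rot: [-0.038, 2.202, -2.202]
wrist_force: [0.8, -0.6, -0.5]
gripper_width: 0.0001
clock: 11.95
ee_pos: [0.4042, -0.1533, 0.2336]
eef_rot: [-0.037, 2.203, -2.203]
wrist_force: [0.3, 0.2, -0.6]
gripper_width: 0.0004
clock: 12.32
ee_pos: [0.4612, -0.1696, 0.2333]
eef_rot: [-0.037, 2.203, -2.202]
wrist_force: [-0.7, 0.3, -0.0]
gripper_width: -0.0002
tip gate now mm [-69.6, -148.9, 160.3] F [-0.7  0.3 -0. ]
shift units [-0.034  0.823  0.011]
gate x,y axes in tool [-1.     0.002 -0.004] [ 0.004  0.    -1.   ]
turn units [ 0.    -0.005 -0.003]
```

```bash
python3 -m crank '[0,0,0,0,0.4,0.01,1, 0,0,0,0,0.8,0.01,1, 0,0,0,0,0.8,0.01,1]'; python3 look.py w7 lock; python3 to.py 5 -150 78
```

```text
clock: 12.7
ee_pos: [0.4569, -0.1697, 0.1511]
eef_rot: [-0.046, 2.208, -2.204]
wrist_force: [0.2, 0.7, 0.7]
gripper_width: 0.0005
lock 0.65 [277.2 169.6  59.8 102.1]
tip gate now mm [-71.6, -149.6, 80.7] F [-0.2 -1.  -0.1]
shift units [-0.766  0.027  0.001]
gate x,y axes in tool [-1.     0.    -0.004] [ 0.004 -0.    -1.   ]
turn units [-0.    -0.005 -0.   ]
```

View pics/w7.png

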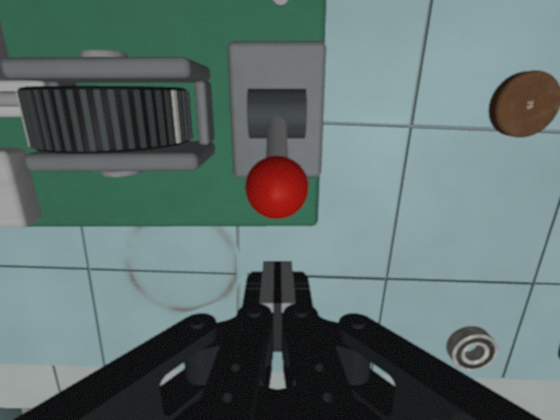

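```bash
python3 -m crank '[0,0,0,-0.15,0.01,0,1, 0,0,0,-0.25,0.01,0,1, 0,0,0,-0.35,0.01,0,1, 0,0,0,-0.45,0.01,0,1, 0,0,0,-0.55,0.01,0,1]'; python3 -m crank '[0,0,0,-0.07,0,0,1, 0,0,0,-0.13,0,0,1, 0,0,0,-0.17,0,0,1]'; python3 to.py 5 -150 78
```

```text
clock: 13.42
ee_pos: [0.5152, -0.1682, 0.1518]
eef_rot: [-0.04, 2.203, -2.203]
wrist_force: [-1.7, 0.8, 0.9]
gripper_width: 0.0001
clock: 13.8
ee_pos: [0.5314, -0.1676, 0.1515]
eef_rot: [-0.04, 2.204, -2.204]
wrist_force: [-1.2, -0.4, -1.0]
gripper_width: 0.0001
tip gate now mm [0.4, -149.7, 78.5] F [-1.2 -0.4 -1. ]
shift units [-0.046  0.005  0.003]
gate x,y axes in tool [-1.    -0.001 -0.004] [ 0.004  0.    -1.   ]
turn units [ 0.    -0.005  0.001]
```

```bash
python3 -m crank '[0,0,0,-0.03,0,0,1,0,0,0,-0.05,0,0,1]'; python3 -m crank '[0,0,0,-0.01,0,0,1,0,0,0,-0.02,0,0,1]'; python3 look.py w8 lock; python3 to.py 5 -150 78
```

```text
clock: 14.05
ee_pos: [0.5358, -0.1675, 0.1515]
eef_rot: [-0.041, 2.204, -2.204]
wrist_force: [-4.6, 0.7, 1.7]
gripper_width: 0.0003
clock: 14.3
ee_pos: [0.5362, -0.1676, 0.1514]
eef_rot: [-0.045, 2.206, -2.206]
wrist_force: [-9.7, 0.2, 5.0]
gripper_width: -0.0002
lock 0.84 [275.2 241.4  60.6  58.1]
tip gate now mm [4.9, -149.9, 78.4] F [-7.8 -0.4  4.6]
shift units [-0.001  0.004  0.001]
gate x,y axes in tool [-1.    -0.005 -0.004] [ 0.004  0.    -1.   ]
turn units [ 0.    -0.006  0.007]
```

View pics/w8.png

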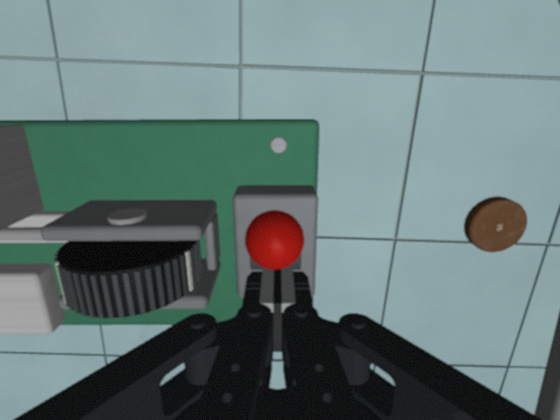

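```bash
python3 -m crank '[0,0,0,0.25,0,0,1, 0,0,0,0.6,0,0,1,0,0,0,0.8,-0.2,0,1,0,0,0,0.95,-0.7,0,1]'; python3 -m crank '[0,0,0,0.3,-0.1,-0.5,1, 0,0,0,0.3,-0.1,-1,1]'; python3 -m crank '[0,0,0,0.1,0,-0.5,1, 0,0,0,0.1,0,-1,1]';python3 to.py -124 73 160; python3 look.py w9 lock
```

```text
clock: 14.9
ee_pos: [0.442, -0.1705, 0.2214]
eef_rot: [-0.042, 2.206, -2.203]
wrist_force: [1.0, 0.1, 0.8]
gripper_width: 0.0
clock: 15.15
ee_pos: [0.4093, -0.0717, 0.2331]
eef_rot: [-0.033, 2.202, -2.205]
wrist_force: [1.0, 0.7, 0.2]
gripper_width: -0.0001
clock: 15.4
ee_pos: [0.3964, 0.0292, 0.2324]
eef_rot: [-0.036, 2.202, -2.202]
wrist_force: [1.6, -0.4, -0.2]
gripper_width: -0.0001
tip gate now mm [-126.5, 52.3, 159.4] F [ 1.6 -0.4 -0.2]
shift units [-0.024 -0.006 -0.207]
gate x,y axes in tool [-1.     0.003 -0.004] [ 0.004  0.    -1.   ]
turn units [ 0.    -0.005 -0.003]
```

View pics/w9.png

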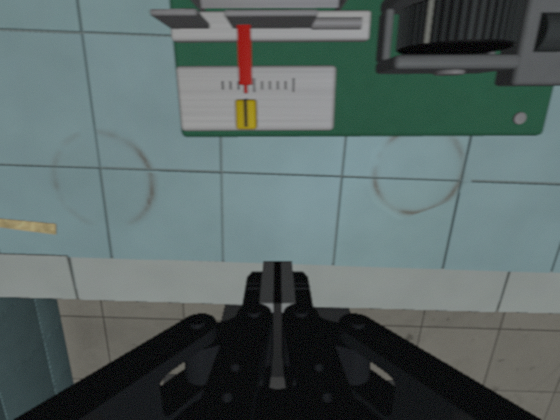

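```bash
python3 -m crank '[0,0,0,0,0,-0.2,1, 0,0,0,0,0,-0.2,1, 0,0,0,0,0,-0.2,1]'; python3 look.py w10; python3 meas.py w10 84 130 250 300 | tail -7; python3 - <<'E'
from h import *
f=manip.grab_frame("top")
im=f["frame"][170:260,255:395,::-1]
cv2.imwrite("pics/topz2.png",cv2.resize(im,None,fx=5.5,fy=5.5,interpolation=cv2.INTER_CUBIC))
E
```

```text
clock: 15.88
ee_pos: [0.3959, 0.0468, 0.2319]
eef_rot: [-0.038, 2.203, -2.204]
wrist_force: [-0.2, -0.5, -0.5]
gripper_width: -0.0001
rider z 0.032 line gate y [74.02, 73.92, 73.79, 73.82, 73.86, 73.88, 73.91, 73.92, 73.94] x [-45.2 -63.8]
rider z 0.036 line gate y [73.94, 73.84, 73.72, 73.74, 73.79, 73.8, 73.83, 73.84, 73.86] x [-45.2 -63.5]
rider z 0.042 line gate y [73.82, 73.72, 73.6, 73.63, 73.67, 73.68, 73.71, 73.72, 73.74] x [-45.2 -63.1]
nose y 73.64 x -37.4
nose y 73.65 x -38.1
nose y 73.67 x -38.8
nose y 73.66 x -39.5
```

View pics/topz2.png

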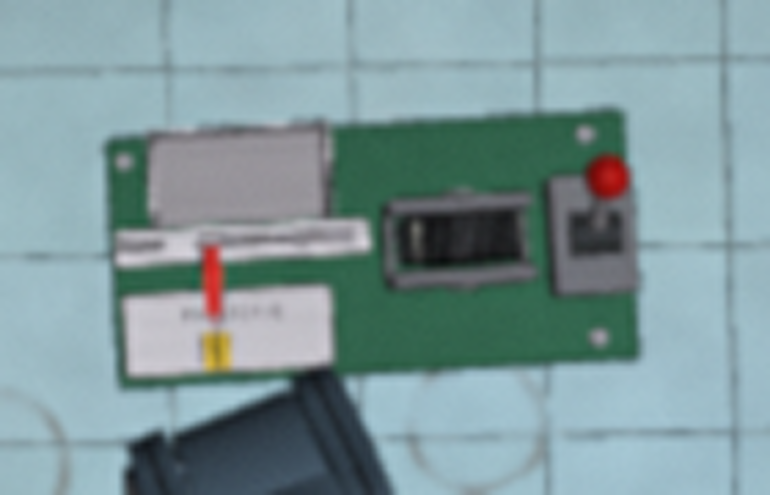

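```bash
python3 -c "
from workcell import manip; print(manip.job_done())"
```

```text
the job is handed in; nothing more can be done
None
```

I set the gate, locked it and handed the job in at about 16 s on the robot's clock, with the arm clear of everything.

- **Lip:** I rolled the wheel in three fingertip strokes to the left, mostly at 4 to 11 N. After the last stroke and again after locking, the wrist picture put the pointer's nose within about 0.1 to 0.3 mm of the rider's line. The spread comes from the rider's height, which I don't know exactly.
- **Lock lever:** I pushed the knob from the robot's side until the force rose to about 10 N where I expected the stop. In the final top view the knob has moved about 56 mm, against the 58 mm given for full travel from the start to the stop.
- **Surroundings:** The gate's corners are at the same pixels as before in the top view. The arm and gripper never came near the lip or rider.

The press on the wheel went above the suggested 4 to 10 N for short moments, peaking at 19.8 N in the first stroke and 15 N in the last. Neither seems to have shifted anything.

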